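# Stand the tea caddy on its heavy end

### The arm

A 7-joint arm with a two-finger parallel gripper is mounted at the origin on the work surface. World frame = base frame: x ahead of the robot, y to its left, z up, the work surface at z = 0. Lengths are in m, angles in rad, forces in N, time in s.
With the tool pointing down it reaches from about 0.425 to 0.975 m from the base axis. Payload 16.7 kg.
Tool frame: the origin (TCP) lies midway between the tips of the shut fingers; the grasp point (between the pads) lies 19 mm behind it (arm.tcp_to_grasp is the distance from the TCP to the grasp point, in m); z points along the fingers, y is the line along which they close (so a half turn about z gives the same grasp; the last joint's range is limited). The gripper opens to 85 mm and grips with 20 to 120 N. Pads are 22 mm wide; open, the fingers measure 114 mm over their backs; the gripper's body (76 mm by 85 mm) begins 54 mm behind the grasp point. The pads swing forward as they close: fully open they stand 13 mm farther back than shut.
Start: joints at [1.079, 0.426, 0.074, 1.606, -0.034, 1.111, -0.067], TCP at [0.226, -0.636, 0.231] pointing down, gripper open.
Joint ranges: [-2.85, 2.85], [-0.5, 2.14], [-1.23, 1.37], [0.21, 2.46], [-1.02, 4.16], [0.16, 2.05], [-2.73, 2.73]. Speed limits (rad/s): [1.89, 1.89, 2.39, 2.39, 3.01, 3.01, 3.01].

### API

Orientations are given as a unit quaternion [x, y, z, w].
In Python, from workcell import arm, viewer gives the robot as it stands. The module is installed in compiled form; this text tells all that it offers.
- The arm moves only by the shell command python3 -m crank 'ROWS' [OPENING] [FORCE]. ROWS is JSON, a list of rows, each a list of 4 numbers: the shift along the tool's x, y, z in cm, then the turn about the tool's z in rad. A call has 1 to 10 rows; each row is the pose to reach, as a shift and turn from the pose commanded when the call began, along the tool's axes at that moment; what a row does not reach only later rows make up. A row lasts 1/12 s, in which the tool goes at most 41.7 mm and 7.16 degrees, less where a joint would pass 70% of its speed; a pose out of reach is approached as far as the arm can. A call with a gripper value outside its range is refused whole. OPENING is the opening, from 0 (shut) to 1 (fully open), set as the call begins (- or left out, the last holds). The fingers move at their own pace and stop on an object; FORCE is the grip in N (left out, the last holds). Time passes only in rows, so rows that repeat a pose let the fingers close. It gives the time, the measured TCP pose, the force, the opening and the grip force at its end, in the units of the state.
- arm.get_obs(): the state, without advancing time (a new reading comes with each control period).
- viewer.camera(name): name is "side" or "top"; returns the picture (400x640x3 uint8, red, green, blue); there is no depth.
- viewer.camera_params(name): a dict with "fov_y" (degrees; the focal length in pixels is half the picture's height over the tangent of half this angle, whatever the lens; pixels are square), "cx", "cy" (the principal point, pixels), "origin" and "orientation" of the camera in the world. Camera axes: x right, y up, looking along -z (the intrinsics and any distortion apply to the point x, -y, -z); pixel columns grow to the right and rows downward; lengths in m; the calibration is good to about 2 mm. A picture is of the moment at which its call begins. camera_params takes no time and is no camera call.
- arm.job_done(): hands the job in; it is judged then, once.
The state is a dict: "clock": time; "joint_positions": joint angles; "joint_vel": joint speeds; "effort": joint torques, N m; "position": TCP position; "orientation": TCP orientation; "force": force on the tool from outside, world axes, zero at the start; "wrist_torque": the same for the moment, N m; "grip_width": finger opening in m; "grasp_force": force on a finger pad.
Only numpy, scipy, OpenCV 4.12 (cv2) and the standard library are available. Lean on these libraries where they do the work, as an engineer would, in place of code of your own. Each camera call takes 0.05 s, during which the arm holds its last target. There are 200 camera calls.

### The job

The contents of the handled tea caddy have settled at one end, and from outside you cannot tell which. Lift it off the ledge by the bar of its handle, see which end sinks, then stand it upright, heavy end down, in the middle of the square trivet, keeping hold of the handle until it stands.

Things in the scene. Friction and masses are not known exactly. Their poses are not given: they have to be found in the camera images.
- caddy_mid (a point): Centre of the tea caddy, the only tin with a handle: a closed box 120 mm long (x), 44 wide (y), 44 high (z), 0.4 kg, lying on the ledge. Its ends look alike; a hidden weight puts the centre of mass 20 mm towards one of them. Stood on the heavy end it rights itself from leans up to 25 degrees. Its handle, a tall wire arch over the box, pivots on the line through this centre along y.
- handle_bar (a point): Middle of the handle's grip bar: round, wooden, 14 mm thick, 70 mm long along the caddy's y axis, 105 mm from the pivot line through the caddy's centre (about 127 mm above the ledge at the start, handle up). Under it the arch is open down to the box. z points from pivot to bar.
- caddy_handle (a joint): Swing of the handle on the caddy, rad: 0 square to the caddy's top, positive when the bar leans to the caddy's +x end. Stiff: it stays as left, but lifted by the bar the heavy end sinks within 0.5 s to a stop at 1.0 (-1.0 if +x sinks), i.e. 57 degrees. To get the caddy upright, turn the held bar about its length 33 degrees more the same way, gripper's top towards the heavy end's side.
- trivet_mid (a point): Centre of the top face of the square orange silicone trivet, 150 x 150 mm and 8 mm thick, fixed on the ledge (its top is 8 mm above the ledge). The round frosted glass disc nearby is a coaster, not the trivet.
There are look-alikes about, which are no part of the job. Leave any blue or purple look-alike of the part that bears caddy_mid alone. Of the things that look like the part that bears trivet_mid, the smaller one is meant.

How it is judged:
On the way, in this order (a step that is already met when the one before it is completed fails the run):
1. the caddy hangs clear of the ledge by its handle with one end well down (box axis more than 30 degrees from level, centre more than 75 mm up) (height (world z) of caddy_mid above 0.075 m and angle between caddy_mid's own x axis and vertical above 2.094 rad and contact force between the fingers and caddy_handle above 0.5 N), for 0.2 s.
2. heavy end down on the trivet, within 25 degrees of upright, with the handle still held (contact force between caddy and trivet above 0.2 N and angle between caddy_mid's own x axis and vertical above 2.705 rad and contact force between the fingers and caddy_handle above 0.5 N), for 0.05 s.
At the end, for the whole second after the job is handed in: The caddy stands at rest on the trivet, upright within 8 degrees on its heavy end (the end that sank when it was lifted), its centre within 35 mm of the trivet's centre seen from above, and released (angle between caddy_mid's own x axis and vertical above 3 rad and horizontal distance between caddy_mid and trivet_mid below 0.035 m and height (world z) of caddy_mid between 0.063 and 0.073 m and linear speed of caddy below 0.02 m/s); the robot touches nothing.
It also fails if it takes over 32 s, if anything falls off the work surface, if the arm or the gripper's body presses on something with over 40 N, if the wrist force passes 120 N, or if a joint passes its speed limit or range.

## Working session

There is one attempt and no reset: what is moved stays moved. The work goes in short steps, Python scripts to look and compute and a shell command to move; the robot and the scene stay as the last step left them, time stands still between calls to the robot, and variables do not carry over. Pictures are saved under pics/ and viewed, at most 10 in all, crops included, and the job is handed in when it is done.

```bash
mkdir -p pics; cat > h.py <<'E'
import numpy as np,cv2
from scipy.spatial.transform import Rotation as R
from workcell import arm,viewer
def ray(n,u,v,dist=None):
    p=viewer.camera_params(n); f=200/np.tan(np.radians(p['fov_y'])/2)
    d=np.array([(u-p['cx'])/f,-(v-p['cy'])/f,-1.]); d=R.from_quat(p['orientation']).apply(d)
    return np.array(p['origin']),d/np.linalg.norm(d)
def atz(n,u,v,z):
    o,d=ray(n,u,v); return o+d*(z-o[2])/d[2]
def tri(a,b):
    o1,d1=ray(*a);o2,d2=ray(*b)
    s=np.linalg.lstsq(np.c_[d1,-d2],o2-o1,rcond=None)[0]
    p,q=o1+d1*s[0],o2+d2*s[1]; return (p+q)/2,np.linalg.norm(p-q)
def proj(n,P):
    p=viewer.camera_params(n); f=200/np.tan(np.radians(p['fov_y'])/2)
    c=R.from_quat(p['orientation']).inv().apply(np.array(P)-p['origin']); return p['cx']+f*c[0]/-c[2],p['cy']-f*c[1]/-c[2]
def snap(n,name):
    im=viewer.camera(n); cv2.imwrite(f'pics/{name}.png',im[:,:,::-1]); return im
E
python3 - <<'E'
from h import *
a=snap('side','s0');b=snap('top','t0')
for n in('side','top'):print(viewer.camera_params(n))
print(arm.get_obs())
E
```

```text
{'fov_y': 54.70510162338423, 'cx': 316.50754110980785, 'cy': 199.73827684900866, 'origin': array([0.15407777, 0.83495048, 0.7211858 ]), 'orientation': array([-0.07027114,  0.45883848,  0.87289035, -0.1503052 ])}
{'fov_y': 50.57351712737881, 'cx': 316.28447022145934, 'cy': 199.3570853217826, 'origin': array([0.31913754, 0.00520979, 0.99267995]), 'orientation': array([ 0.02674124, -0.03635059, -0.70130315,  0.71143336])}
{'clock': 0.1, 'joint_positions': array([ 1.07946677,  0.42663626,  0.07388903,  1.60654788, -0.0340877 ,
        1.11082692, -0.06710482]), 'joint_vel': array([ 0.00124808, -0.0027092 ,  0.00066552, -0.00180293, -0.00073824,
        0.00048986,  0.00144322]), 'effort': array([ 1.05251541e-02, -9.51529670e+01,  3.77306253e+00, -4.64396060e+01,
        1.98141905e-02,  6.51432434e-03,  6.33237983e-05]), 'position': array([ 0.22609084, -0.63560843,  0.23070171]), 'orientation': array([ 9.85434862e-01,  1.70052335e-01, -1.49577100e-04, -5.59516617e-04]), 'force': array([ 0.2822316 , -0.12876747, -0.08101422]), 'wrist_torque': array([ 0.02677222, -0.00494141,  0.04134436]), 'grasp_force': 0.0, 'grip_width': 0.0857486768095694}
```

View pics/s0.png

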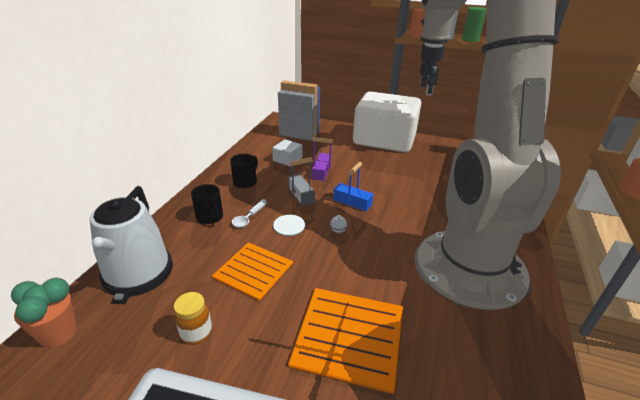

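View pics/t0.png

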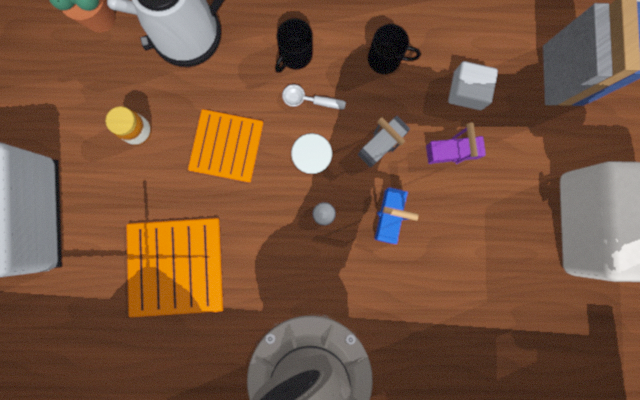

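The top view shows the handled tins: grey at (385,142), purple at (456,149) and blue at (392,215). There is also a handle-less grey tin at (473,85). The orange squares are a small one at (226,146) and a large one at (174,266), and the glass coaster is at (312,153). In the side view, the grey tin is at (302,188) and the small trivet at (253,270). I choose the grey handled tin and the small orange square.

```bash
python3 - <<'E'
from h import *
s=cv2.imread('pics/s0.png');t=cv2.imread('pics/t0.png')
A=cv2.resize(s[140:220,265:345],(400,400),interpolation=cv2.INTER_CUBIC);B=cv2.resize(t[100:180,345:425],(400,400),interpolation=cv2.INTER_CUBIC)
cv2.imwrite('pics/c0.png',np.hstack([A,B]))
def cent(im,x0,x1,y0,y1):
    h=cv2.cvtColor(im,cv2.COLOR_BGR2HSV); m=((h[...,1]>200)&(h[...,2]>150)&(h[...,0]>8)&(h[...,0]<25)).astype(np.uint8)
    k=np.zeros_like(m);k[y0:y1,x0:x1]=1;m=cv2.morphologyEx(m*k,cv2.MORPH_CLOSE,np.ones((5,5)))
    c=max(cv2.findContours(m,0,1)[0],key=cv2.contourArea); return cv2.approxPolyDP(c,6,True)[:,0].astype(float)
for n,im,w in(('side',s,(205,300,235,305)),('top',t,(180,270,100,190))):
    q=cent(im,*w); P=np.array([atz(n,*p,.008) for p in q]); print(n,q.tolist(),P.round(3).tolist(),P.mean(0).round(4), np.linalg.norm(P-np.roll(P,1,0),axis=1).round(3))
    print(proj(n,P.mean(0)))
E
```

```text
side [[247.0, 243.0], [212.0, 276.0], [260.0, 299.0], [292.0, 261.0]] [[0.593, 0.124, 0.008], [0.617, 0.266, 0.008], [0.471, 0.292, 0.008], [0.449, 0.148, 0.008]] [0.5323 0.2078 0.008 ] [0.146 0.144 0.148 0.146]
(np.float64(252.9718687006653), np.float64(268.51046220186464))
top [[202.0, 109.0], [188.0, 170.0], [250.0, 181.0], [262.0, 121.0]] [[0.618, 0.266, 0.008], [0.472, 0.294, 0.008], [0.448, 0.148, 0.008], [0.592, 0.124, 0.008]] [0.5326 0.2079 0.008 ] [0.145 0.149 0.147 0.146]
(np.float64(225.53759539378078), np.float64(145.04735148345992))
```

View pics/c0.png

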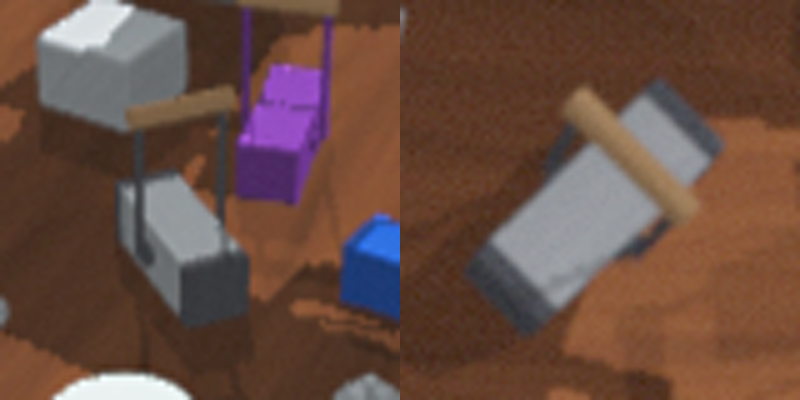

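The crop shows the grey tin with its wooden bar: side-view ends at about (290.6,163.4) and (312.2,159.2), top-view ends at about (380.4,120) and (402.2,142). The box top is centred at about (384,141.6) in the top view.

```bash
python3 - <<'E'
from h import *
print('mid',tri(('side',301.4,161.6),('top',391.3,131)))
e1=tri(('side',290.6,163.4),('top',380.4,120));e2=tri(('side',312.2,159.2),('top',402.2,142));print(e1,e2)
print('len',np.linalg.norm(e1[0]-e2[0]))
c=np.array([[660,80],[722,150],[530,333],[468,270]],float);px=np.c_[(c[:,0]-400)/5+345,c[:,1]/5+100]
P=np.array([atz('top',*p,.04) for p in px]);print(P.round(3).tolist(),P.mean(0), np.linalg.norm(P-np.roll(P,1,0),axis=1))
a=(P[0]+P[1]-P[2]-P[3])/2;print('axis deg',np.degrees(np.arctan2(a[1],a[0])), 'bar',np.degrees(np.arctan2(*(e1[0]-e2[0])[[1,0]])))
o=arm.get_obs();print(R.from_quat(o['orientation']).as_matrix().round(3))
E
```

```text
mid (array([ 0.54073319, -0.16090185,  0.12777434]), np.float64(0.002878510247071514))
(array([ 0.56568921, -0.13761726,  0.1280949 ]), np.float64(0.0011401150850468083)) (array([ 0.51505259, -0.18350338,  0.13019507]), np.float64(0.007253835072233523))
len 0.06836676114262219
[[0.6, -0.191, 0.04], [0.568, -0.219, 0.04], [0.481, -0.131, 0.04], [0.51, -0.102, 0.04]] [ 0.53986094 -0.16078053  0.04      ] [0.1262817  0.04315442 0.12365446 0.04037144]
axis deg -44.95318743657192 bar 42.18239005232053
[[ 0.942  0.335 -0.   ]
 [ 0.335 -0.942  0.001]
 [-0.    -0.001 -1.   ]]
```

```bash
python3 -m crank '[[0,0,-4,0],[0,0,-8,0],[0,0,-12,0],[3.2,-2.4,-12,0],[6.4,-4.8,-12,0],[9.6,-7.2,-12,0],[12.8,-9.6,-12,0],[16,-12,-12,0],[19.2,-14.4,-12,0],[22.4,-16.8,-12,0]]' 1
python3 -m crank '[[3.2,-2.4,0,0],[6.4,-4.8,0,0],[9.6,-7.2,0,0],[12.8,-9.6,0,0],[16,-12,0,0],[19.2,-14.4,0,0],[22,-17,0,-0.1],[23.1,-17.4,0,-0.22],[23.1,-17.4,0,-0.33],[23.1,-17.4,0,-0.44]]'
python3 -m crank '[[0,0,0,0],[0,0,0,0]]'
python3 - <<'E'
from h import *
o=arm.get_obs();M=R.from_quat(o['orientation']).as_matrix();print(M.round(3),o['position'],M.T@(np.array([.5405,-.161,.1075])-o['position'])*100,np.degrees(np.arctan2(M[1,0],M[0,0])))
E
```

```text
clock: 0.93
position: [0.3815, -0.4007, 0.3512]
orientation: [0.985, 0.17, -0.0, -0.0]
force: [1.0, -0.8, 1.0]
grip_width: 0.0853
grasp_force: 0.0
clock: 1.77
position: [0.5407, -0.1599, 0.3508]
orientation: [0.923, 0.385, -0.0, -0.0]
force: [-0.2, -0.7, 0.6]
grip_width: 0.0857
grasp_force: 0.0
clock: 1.93
position: [0.5401, -0.1614, 0.3511]
orientation: [0.925, 0.379, -0.0, -0.0]
force: [0.4, -0.4, 0.3]
grip_width: 0.0854
grasp_force: 0.0
[[ 0.712  0.702 -0.   ]
 [ 0.702 -0.712  0.   ]
 [-0.    -0.001 -1.   ]] [ 0.54011415 -0.16136388  0.35107402] [5.74097288e-02 1.34459075e-02 2.43573883e+01] 44.575551786535726
```

```bash
python3 -m crank '[[0,0,3.5,0],[0,0,7,0],[0,0,10.5,0],[0,0,14,0],[0,0,17,0],[0,0,20,0],[0,0,22.5,0],[0,0,24,0],[0,0,24.4,0],[0,0,24.4,0]]'
python3 - <<'E'
from h import *
s=snap('side','s1');t=snap('top','t1')
A=cv2.resize(s[100:220,245:365],(480,480)[::1],interpolation=cv2.INTER_CUBIC)[:, 40:440];B=cv2.resize(t[80:200,325:445],(480,480))[:,40:440]
cv2.imwrite('pics/c1.png',np.hstack([A,B]))
E
```

```text
clock: 2.77
position: [0.5397, -0.1612, 0.1065]
orientation: [0.925, 0.38, -0.001, -0.001]
force: [0.5, -0.0, 0.6]
grip_width: 0.0851
grasp_force: 0.0
```

View pics/c1.png

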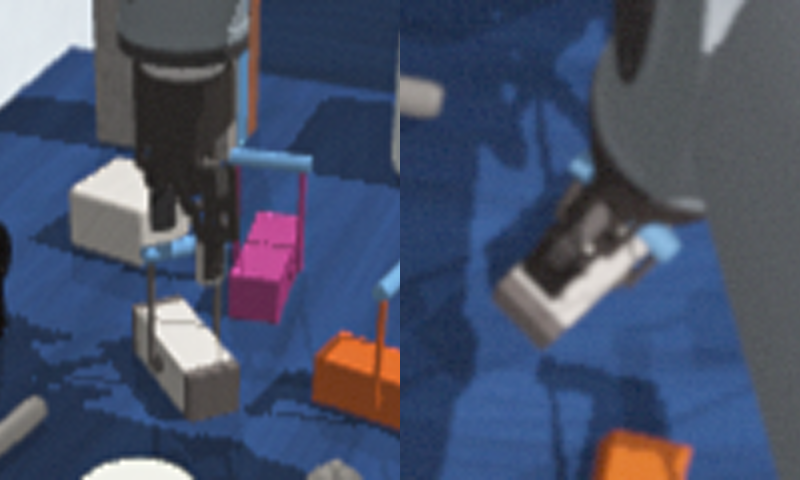

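The crop (its colours are channel-swapped) shows the bar midway between the open fingers, with the box and its neighbours untouched. Next I close on the bar and lift.

```bash
python3 -m crank '[[0,0,0,0],[0,0,0,0],[0,0,0,0],[0,0,0,0],[0,0,0,0],[0,0,0,0],[0,0,0,0],[0,0,0,0],[0,0,0,0],[0,0,0,0]]' 0 40
python3 -m crank '[[0,0,-1.5,0],[0,0,-3.5,0],[0,0,-6,0],[0,0,-9,0],[0,0,-12,0],[0,0,-15,0],[0,0,-17,0],[0,0,-18,0],[0,0,-18,0],[0,0,-18,0]]'
python3 -m crank '[[0,0,0,0],[0,0,0,0],[0,0,0,0],[0,0,0,0],[0,0,0,0]]'
python3 - <<'E'
from h import *
s=snap('side','s2');t=snap('top','t2')
cv2.imwrite('pics/c2.png',np.hstack([cv2.resize(s[60:220,240:400],(400,400)),cv2.resize(t[50:210,315:475],(400,400))])[:,:,::-1])
E
```

```text
clock: 3.7
position: [0.5405, -0.1613, 0.1076]
orientation: [0.925, 0.381, 0.0, 0.0]
force: [-1.1, -0.7, 5.7]
grip_width: 0.0129
grasp_force: 39.1
clock: 4.53
position: [0.5399, -0.1612, 0.2863]
orientation: [0.925, 0.381, -0.0, -0.0]
force: [-0.9, 0.4, -4.4]
grip_width: 0.0127
grasp_force: 39.7
clock: 4.95
position: [0.5402, -0.1612, 0.2868]
orientation: [0.925, 0.381, -0.0, -0.0]
force: [-0.2, -0.5, -3.3]
grip_width: 0.0125
grasp_force: 39.7
```

View pics/c2.png

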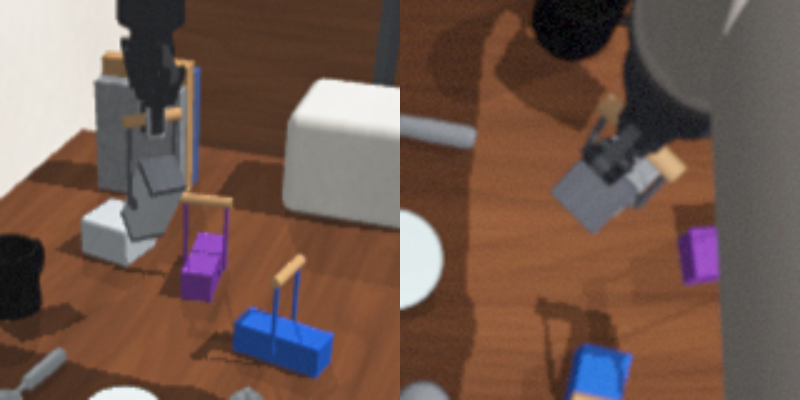

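The end cap at lower left in the top crop (593,190) faces up and is also visible raised in the side crop (160,175). So the end towards (+x,−y), which is tool +y, sank and is heavy. Next I carry it to the trivet. The bar goes about 36 mm to the light side of the trivet centre, so I can set the lower edge down and roll the caddy upright with the bar turning in a light grip.

```bash
python3 -m crank '[[1,-1.2,0,0],[2.6,-3.1,0,0],[4.5,-5.3,0,0],[6.5,-7.7,0,0],[8.5,-10.1,0,0],[10.5,-12.5,0,0],[12.5,-14.9,0,0],[14.5,-17.3,0,0],[16.5,-19.7,0,0],[18.5,-22.1,0,0]]'
python3 -m crank '[[2,-2.4,0,0],[3.8,-4.5,0,0],[5.2,-6.2,0,0],[6.2,-7.4,0,0],[6.7,-8,0,0],[6.9,-8.2,0,0],[6.9,-8.2,0,0],[6.9,-8.2,0,0],[6.9,-8.2,0,0],[6.9,-8.2,0,0]]'
python3 - <<'E'
from h import *
s=snap('side','s3');t=snap('top','t3')
o=arm.get_obs();M=R.from_quat(o['orientation']).as_matrix();g=o['position']+.019*M[:,2]*-1
u=M[:,1];T=np.array([.5325,.208,0]);print(g,'rel trivet (toolx,u)',(g-T)@M[:,0],(g-T)@u)
# overlay predicted hang corners
for k,n in((s,'side'),(t,'top')):
    c=g+[0,0,-.105];a=.545*u+np.array([0,0,-.839]);nn=.839*u+np.array([0,0,.545])
    for e in(60,-60):
        for w in(22,-22):
            for b in(22,-22):
                x,y=proj(n,c+e/1000*a+w/1000*nn+b/1000*M[:,0]);cv2.circle(k,(int(round(x)),int(round(y))),1,(0,255,0) if e>0 else (255,0,0),-1)
cv2.imwrite('pics/c3.png',np.hstack([cv2.resize(s[150:310,170:330],(400,400)),cv2.resize(t[60:220,150:310],(400,400))])[:,:,::-1])
E
```

```text
clock: 5.88
position: [0.5155, 0.1274, 0.2875]
orientation: [0.925, 0.381, 0.0, 0.0]
force: [0.9, 0.2, -4.2]
grip_width: 0.0129
grasp_force: 39.7
clock: 6.72
position: [0.5074, 0.2317, 0.2874]
orientation: [0.925, 0.38, 0.0, 0.0]
force: [0.9, 0.1, -3.7]
grip_width: 0.0126
grasp_force: 39.6
[0.50730898 0.23204904 0.30642672] rel trivet (toolx,u) -0.0009537183199122278 -0.03474739702904459
```

View pics/c3.png

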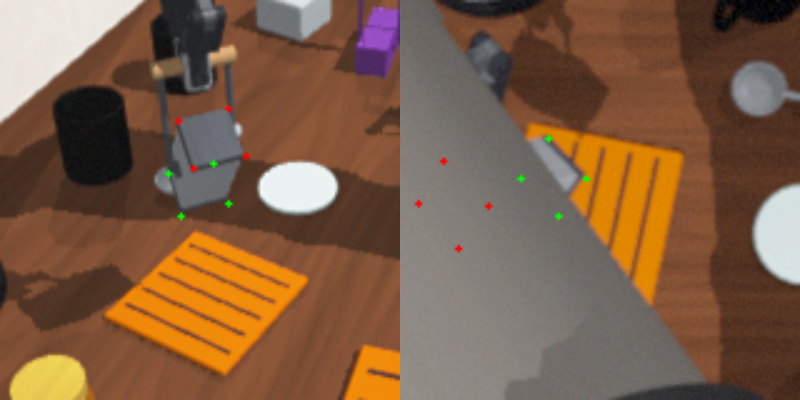

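The side crop shows the caddy hanging as predicted (raised cap corners within about 2 px), over the trivet. I lower it until it touches.

```bash
python3 -m crank '[[0,0,2,0],[0,0,4.5,0],[0,0,7,0],[0,0,9,0],[0,0,10.5,0],[0,0,11.5,0],[0,0,12.2,0],[0,0,12.4,0],[0,0,12.4,0],[0,0,12.4,0]]'
python3 -m crank '[[0,0,0.3,0],[0,0,0.5,0],[0,0,0.5,0]]'
python3 -m crank '[[0,0,0.2,0],[0,0,0.3,0],[0,0,0.3,0]]'
```

```text
clock: 7.65
position: [0.5075, 0.233, 0.1641]
orientation: [0.925, 0.381, 0.001, -0.0]
force: [0.1, 0.5, -3.3]
grip_width: 0.0128
grasp_force: 39.6
clock: 7.9
position: [0.5071, 0.2327, 0.1583]
orientation: [0.925, 0.381, 0.0, 0.0]
force: [-1.0, 0.5, -4.0]
grip_width: 0.0132
grasp_force: 39.7
clock: 8.15
position: [0.5072, 0.2329, 0.1554]
orientation: [0.925, 0.381, 0.0, -0.0]
force: [0.2, 0.1, -1.0]
grip_width: 0.0128
grasp_force: 39.9
```

Contact came at TCP z of about 0.155, where 0.156 was predicted. I lighten the grip and roll along the arc.

```bash
python3 -m crank '[[0,0,0.15,0],[0,0,0.15,0],[0,0.4,0.15,0],[0,0.9,0.15,0],[0,1.4,0.15,0],[0,1.9,0.15,0],[0,2.4,0.15,0],[0,2.9,0.2,0],[0,2.9,0.2,0]]' - 20
python3 - <<'E'
from h import *
s=snap('side','s4');print(arm.get_obs()['force'])
cv2.imwrite('pics/c4.png',cv2.resize(s[170:310,180:320],(500,500))[:,:,::-1])
E
```

```text
clock: 8.9
position: [0.5289, 0.212, 0.1543]
orientation: [0.925, 0.381, 0.001, 0.0]
force: [-1.2, -0.4, 9.1]
grip_width: 0.0123
grasp_force: 41.9
[-0.21378261  0.21346581  8.82646991]
```

View pics/c4.png

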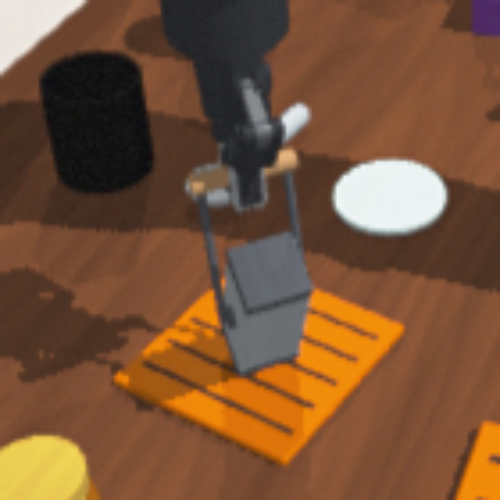

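The caddy leans with its lower edge on the trivet, near the middle. The raised cap corners in the crop are (228,250), (292,235), (311,287) and (245,311), and the lower edge runs from (240,374) to (299,355). I fit the lean from these.

```bash
cat >> h.py <<'E'
from scipy.optimize import least_squares
def fit(px,yaw=np.radians(-45.2)):
    # px: far,right,... order: list of ((a,n,b) signs, u, v)
    def res(p):
        u=np.array([np.cos(p[4]),np.sin(p[4]),0]);z=np.array([0,0,1.]);w=np.cross(z,u)
        a=np.cos(p[3])*u-np.sin(p[3])*z; n=np.sin(p[3])*u+np.cos(p[3])*z
        r=[]
        for (s,x,y) in px:
            P=p[:3]+.06*s[0]*a+.022*s[1]*n+.022*s[2]*w; q=proj('side',P); r+=[q[0]-x,q[1]-y]
        return np.array(r)
    s=least_squares(res,[.53,.21,.07,1.2,yaw]);print('c',s.x[:3].round(4),'tilt',np.degrees(s.x[3:]).round(1),'rms',np.sqrt(np.mean(s.fun**2)))
E
python3 - <<'E'
from h import *
k=140/500
# light end a=-1. n toward u (far, away from camera, +x-y); b: w = z x u = (+.7,+.7)-> image left
L=[((-1,1,1),228,250),((-1,1,-1),292,235),((-1,-1,-1),311,287),((-1,-1,1),245,311),((1,-1,1),240,374),((1,-1,-1),299,355)]
fit([(s,180+x*k,170+y*k) for s,x,y in L])
E
```

```text
c [0.5281 0.2026 0.0496] tilt [ 64.6 -47. ] rms 0.4414722938682034
```

```bash
python3 -m crank '[[0,0.4,0,0],[0,0.9,0,0],[0,1.4,0.1,0],[0,1.9,0.2,0],[0,2.4,0.3,0],[0,2.9,0.45,0],[0,2.9,0.45,0]]' 0 20
python3 -m crank '[[0,0.5,0.15,0],[0,1,0.35,0],[0,1.5,0.55,0],[0,2,0.75,0],[0,2.5,1.0,0],[0,2.5,1.0,0],[0,2.5,1.0,0]]'
python3 - <<'E'
from h import *
s=snap('side','s5');print(arm.get_obs()['force'])
cv2.imwrite('pics/c5.png',cv2.resize(s[170:310,180:320],(500,500))[:,:,::-1])
E
```

```text
clock: 9.53
position: [0.5493, 0.1909, 0.1493]
orientation: [0.925, 0.38, 0.001, 0.0]
force: [0.9, -1.2, 6.4]
grip_width: 0.013
grasp_force: 42.1
clock: 10.12
position: [0.567, 0.1733, 0.1397]
orientation: [0.925, 0.38, 0.001, 0.0]
force: [2.7, -2.6, 8.2]
grip_width: 0.0126
grasp_force: 43.4
[ 2.13170667 -2.53569431  8.5127394 ]
```

View pics/c5.png

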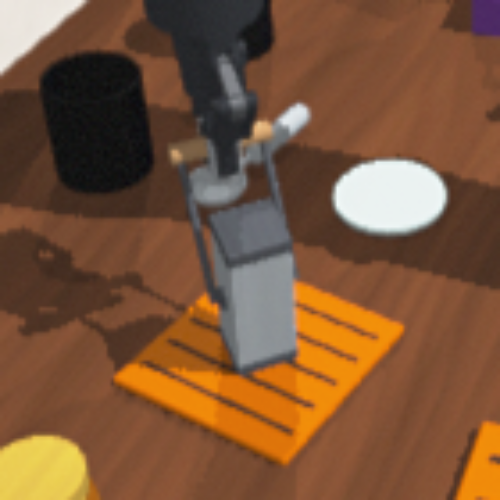

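The caddy now stands almost upright, with its lower edge at about (240,372)–(297,355) in the crop and near the trivet's middle. I finish the arc, release, and rise straight up.

```bash
python3 -m crank '[[0,0.3,0.1,0],[0,0.6,0.2,0],[0,0.9,0.3,0],[0,0.9,0.3,0],[0,0.9,0.3,0],[0,0.9,0.3,0]]'
python3 - <<'E'
from h import *
s=snap('side','s6')
cv2.imwrite('pics/c6.png',cv2.resize(s[170:310,180:320],(500,500))[:,:,::-1])
E
```

```text
clock: 10.67
position: [0.5722, 0.1674, 0.1361]
orientation: [0.925, 0.381, 0.0, 0.0]
force: [2.4, -2.4, 4.7]
grip_width: 0.0125
grasp_force: 43.3
```

View pics/c6.png

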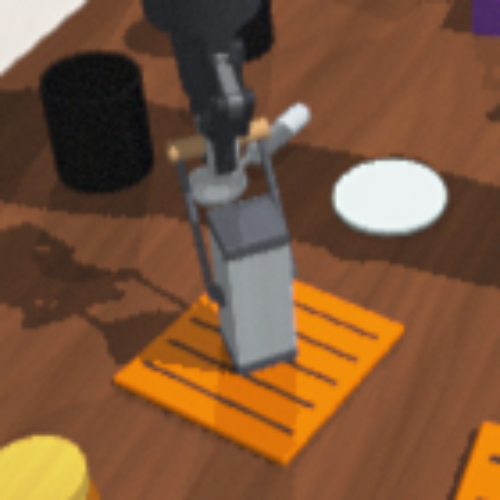

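It is upright to within a few degrees, its base edge unmoved at about (242,372)–(297,355) in the crop. I release and retreat upward.

```bash
python3 -m crank '[[0,0,0,0],[0,0,0,0],[0,0,0,0],[0,0,0,0],[0,0,0,0],[0,0,0,0],[0,0,0,0],[0,0,0,0]]' 0.45
python3 -m crank '[[0,0,-0.7,0],[0,0,-1.5,0],[0,0,-3,0],[0,0,-5,0],[0,0,-8,0],[0,0,-12,0],[0,0,-15,0],[0,0,-15,0]]'
python3 - <<'E'
from h import *
s=snap('side','s7');t=snap('top','t7')
o=arm.get_obs();print(o['position'],o['force'])
# overlay an upright caddy over the trivet centre, yaw -45
u=np.array([.707,-.707,0]);w=np.array([.707,.707,0]);c=np.array([.5325,.208,.068])
for x in(-.022,.022):
  for y in(-.022,.022):
    for z in(-.06,.06):
      q=proj('side',c+x*u+y*w+[0,0,z]);cv2.circle(s,(int(round(q[0])),int(round(q[1]))),1,(0,255,0) if z>0 else(255,0,0),-1)
cv2.imwrite('pics/c7.png',np.hstack([cv2.resize(s[170:310,180:320],(400,400)),cv2.resize(t[60:220,150:310],(400,400))])[:,:,::-1])
E
```

```text
clock: 11.38
position: [0.5719, 0.1675, 0.1359]
orientation: [0.925, 0.381, 0.0, -0.0]
force: [0.2, -0.3, 0.1]
grip_width: 0.0384
grasp_force: 0.0
clock: 12.05
position: [0.574, 0.1688, 0.2934]
orientation: [0.925, 0.381, 0.005, 0.0]
force: [1.1, 0.9, -0.2]
grip_width: 0.0385
grasp_force: 0.0
[0.572401   0.16774105 0.28807946] [-0.05452364 -0.58272409 -0.78794398]
```

View pics/c7.png

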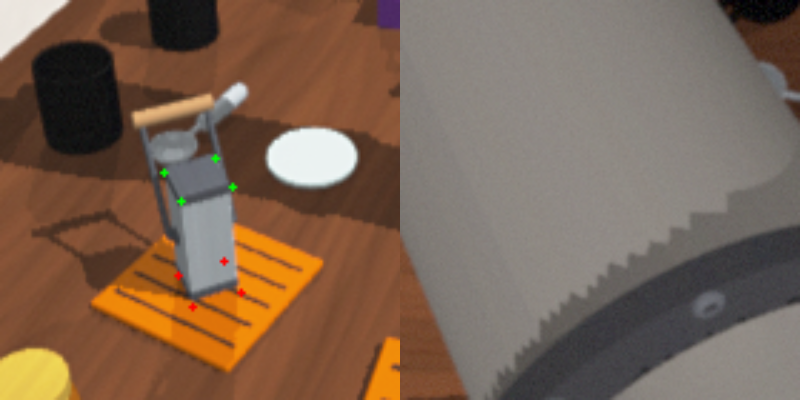

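The caddy stands released on the trivet, but the lower corners sit about 2–3 px off the overlay. I move the arm aside and check both views.

```bash
python3 -m crank '[[0,0,-2,0],[-2,2.5,-4,0],[-4.5,5.5,-4,0],[-7,8.5,-4,0],[-9.5,11.5,-4,0],[-12,14.5,-4,0],[-14.5,17.5,-4,0],[-17,20.5,-4,0],[-18,22,-4,0],[-18,22,-4,0]]'
python3 - <<'E'
from h import *
s=snap('side','s8');t=snap('top','t8')
cv2.imwrite('pics/c8.png',np.hstack([cv2.resize(s[190:290,210:310],(400,400),interpolation=cv2.INTER_CUBIC),cv2.resize(t[85:185,175:275],(400,400),interpolation=cv2.INTER_CUBIC)])[:,:,::-1])
E
```

```text
clock: 12.98
position: [0.5986, -0.1213, 0.3246]
orientation: [0.926, 0.378, -0.001, 0.0]
force: [-0.6, -0.6, -0.3]
grip_width: 0.0388
grasp_force: 0.0
```

View pics/c8.png

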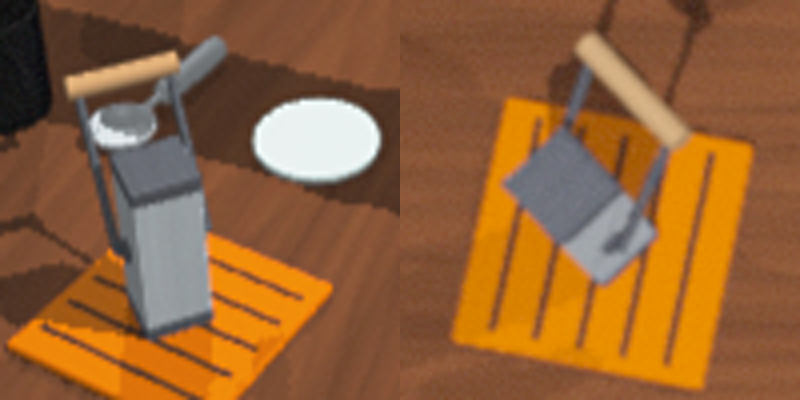

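Both views show the caddy standing on the trivet. The cap centre is at top pixel (216.5,131.6) and side pixel (248.7,232.3). The base corner nearest the robot is at top (225,156.8) and side (263,269.8).

```bash
python3 - <<'E'
from h import *
T=lambda x,y:(175+(x-400)/4,85+y/4)
S=lambda x,y:(210+x/4,190+y/4)
print('cap',tri(('side',*S(155,169)),('top',*T(566,186))))
for n,a,b in(('-u-w',(203,183),(568,245)),('+u+w',(110,150),(565,128)),('+u-w',(178,138),(627,190)),('-u+w',(128,206),(503,182))):print('cap',n,tri(('side',*S(*a)),('top',*T(*b))))
print('base -u-w',tri(('side',*S(212,319)),('top',*T(600,287))),atz('side',*S(212,319),.008),atz('top',*T(600,287),.008),'base -u+w',atz('side',*S(148,336),.008),'base +u-w',atz('top',*T(657,237),.008))
E
```

```text
cap (array([0.53564369, 0.20365921, 0.12423633]), np.float64(0.00011169073747092533))
cap -u-w (array([0.50495443, 0.20219588, 0.12105081]), np.float64(0.0005407731560736224))
cap +u+w (array([0.56488618, 0.20383606, 0.13080853]), np.float64(0.00046091332597464335))
cap +u-w (array([0.53497113, 0.17220021, 0.12449535]), np.float64(0.001839830515477329))
cap -u+w (array([0.53715219, 0.23683763, 0.12168715]), np.float64(0.0015006826418422414))
base -u-w (array([0.50379208, 0.2072785 , 0.01281006]), np.float64(0.0001309478984624601)) [0.50623601 0.20302025 0.008     ] [0.50463401 0.20825006 0.008     ] base -u+w [0.53766301 0.23034922 0.008     ] base +u-w [0.53501681 0.17575229 0.008     ]
```

The cap centre (0.536, 0.204) lies over the base centre (0.536, 0.203), so the caddy is upright, about 5 mm from the trivet's centre. I hand the job in.

```bash
python3 -m crank '[[0,0,0,0],[0,0,0,0],[0,0,0,0]]' && python3 -c "
from workcell import arm
print(arm.job_done())"
```

```text
clock: 13.33
position: [0.5991, -0.1142, 0.3258]
orientation: [0.924, 0.382, 0.0, -0.0]
force: [1.2, -0.9, 1.0]
grip_width: 0.0384
grasp_force: 0.0
the job is handed in; nothing more can be done
None
```

I stood the caddy upright on its heavy end, released, about 5 mm from the small orange trivet's centre by my measurement, and handed the job in at 13.3 s; no verdict came back.

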